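# Unlock the folding stay and seal the dry-storage case

## Task

Shut the open dry-storage case of electronic parts. Take the knob on the knee of its folding lid stay and lift the knee up past centre, so that the stay unlocks, then lower the lid gently, without slamming it, and press its free edge down onto the rubber seal with a steady 10 to 15 N for about a second. Leave the lid shut, let go, and leave the other things on the bench where they are.

Things in the scene. Friction and masses are not known exactly. Their poses are not given: they have to be found in the camera images.
- case: Grey plastic case without lettering, fixed to the bench, 200 x 200 mm, 85 mm high, open on top, wall 6 mm. Origin at the centre of its underside; z up. Its lid is hinged on the +y rim and shuts towards -y; the stay is on the -x side, outside the wall. The case stands near yaw 0 in the world (within 0.3 rad).
- hinge (a point): The middle of the lid's hinge line, at (0, 100, 85) mm in the case's frame; the line runs along the case's x.
- pivot (a point): The point where the stay's lower pivot line (along the case's x) passes the knob's plane, at (-148, -72, 73) mm in the case's frame: the knob moves on a circle of 125 mm radius about this point, in the case's y-z plane.
- knob (a point): Centre of the black lift knob on the steel stay's knee: a horizontal cylinder 20 mm across, 38 mm long, along the case's x, its inner end 17 mm clear of the links; at first 150 mm above the bench. To unlock it goes up and towards case -y on its circle about pivot: 7 mm to dead centre, 20 to 35 mm is well unlocked. Takes about 3 to 8 N along that way; stays where it is left.
- knee (a joint): Angle of the stay's knee: 0 = locked against its stop, 0.14 = dead centre, more = unlocked and folding (about 3.0 with the lid shut; the knee then stands some 55 mm above the lid). While it is under 0.14 the lid cannot be lowered.
- lid_edge (a point): Middle of the lid's free edge, on its outer face. The lid is a flat grey panel 200 x 200 mm, 14 mm thick, 0.26 to 0.44 kg, with a lip 70 mm wide that stands out 12 mm from the free edge. Open, it leans up 1.30 rad from level at the case's +y side, its outer face towards +y, its free edge about 280 mm above the bench.
- lid_angle (a joint): How far the lid has been lowered: 0 = as it stands open, 1.30 = level on the bare rim. The hinge rubs: the unlocked lid stays where it is put and takes 1 to 5 N at the edge to move. A rubber strip along the -y rim stands 1 to 8 mm proud (unknown how much), so the lid meets it at 1.255 to 1.295; it gives about 1 mm per 10 N.
- lid: The lid panel itself; origin on the hinge line, its -y runs along the panel to the free edge and its z points out of the outer face (which is at z = 14 mm, the underside at 0).
- solder_spool: Bystander, to be left alone: white reel of solder, 56 mm across, 50 mm high. Origin at the centre of its underside.
- flux_jar: Bystander, to be left alone: small round jar, 48 mm across, 45 mm high. Origin at the centre of its underside.
- screwdriver: Bystander, to be left alone: screwdriver lying on the bench. Origin at the centre of its underside.
- chip_box: Bystander, to be left alone: clear box 70 x 50 x 22 mm. Origin at the centre of its underside.
- pliers: Bystander, to be left alone: pliers lying on the bench. Origin at the centre of its underside.
- spanner: Bystander, to be left alone: spanner lying on the bench. Origin at the centre of its underside.
- bit_tray: Bystander, to be left alone: orange tray 110 x 80 x 30 mm. Origin at the centre of its underside.
- pen_mug: Bystander, to be left alone: white mug, 76 mm across, 90 mm high. Origin at the centre of its underside.

How it is judged:
By the outcome, as a careful person would: the job done as asked, in the order asked, and still so for the second after the job is handed in, with the robot touching nothing.
It also fails if it takes over 64 s, if anything falls off the work surface, if the arm or the gripper's body presses on something with over 40 N, if the wrist force passes 120 N, or if a joint passes its speed limit or range.

## Robot

A 7-joint arm with a two-finger parallel gripper is mounted at the origin on the work surface. World frame = base frame: x ahead of the robot, y to its left, z up, the work surface at z = 0. Lengths are in m, angles in degrees, forces in N, time in s.
With the tool pointing down it reaches from about 0.425 to 0.875 m from the base axis. Payload 4.7 kg.
Tool frame: the origin (TCP) lies at the very end of the fingers, on their centre line; the grasp point (between the pads) lies 19 mm behind it; z points along the fingers, y is the line along which they close (so a half turn about z gives the same grasp; the last joint's range is limited). The gripper opens to 87 mm and grips with 3 to 60 N. Pads are 19 mm wide; open, the fingers measure 117 mm over their backs; the gripper's body (75 mm by 190 mm) begins 51 mm behind the grasp point.
Start: joints at [-62.676, 18.392, -4.016, 83.108, 1.295, 78.541, -3.26], TCP at [0.29, 0.582, 0.223] pointing down, gripper open.
Joint ranges: [-163.93, 163.93], [-17.29, 119.83], [-79.2, 71.16], [3.27, 140.29], [-89.18, 269.18], [5.43, 117.66], [-154.24, 154.24]. Speed limits (degrees/s): [147.25, 147.25, 180, 180, 180, 180, 180].

## Interface

Orientations are given as [roll, pitch, yaw] about the fixed x, y, z axes, in that order (R = Rz(yaw) Ry(pitch) Rx(roll)).
In Python, from cell import telemetry, cams, env gives the robot as it stands.
- The arm moves only by the tool arm_command, never from a script. Its argument "series" is text: rows parted by semicolons, each of 5 numbers parted by spaces: the shift along the tool's x, y, z in mm, then the turn about the tool's z in rad, then the closure in counts, from 0 (fully open) to 255 (shut). A call has 1 to 20 rows; each row shifts and turns the commanded pose from where the row before left it, along the tool's axes as they then stand; what a row does not reach is not made up. A row lasts 1/12 s, in which the tool goes at most 41.7 mm and 7.16 degrees, less where a joint would pass 70% of its speed; a pose out of reach is approached as far as the arm can. A call is refused whole if a number of a shift passes 41.7 or a number of a turn 0.125, either way. A call with a gripper value outside its range is refused whole. The fingers move at their own pace and stop on an object; "squeeze" is the grip in N (left out, the last holds). Time passes only in rows, so rows that do not move let the fingers close. It gives the time, the measured TCP pose, the force, the opening and the grip force at its end, in the units of the state.
- telemetry.get_obs(): the state, without advancing time (a new reading comes with each control period).
- cams.read_camera(name): name is "scene" or "top" or "wrist"; returns the picture (420x560x3 uint8, blue, green, red); there is no depth.
- cams.calibration(name): a dict with "K" (3x3 intrinsics, pixels), "dist" ([k1, k2, p1, p2, k3] as OpenCV has them; the pictures are not rectified), "origin" and "rotation" of the camera in the world; the wrist camera has in their place "hand_eye" (4x4, takes a point from camera to tool coordinates, whose origin is the TCP and whose axes are the flange's). Camera axes: x right, y down, z forward; pixel columns grow to the right and rows downward; lengths in m; the calibration is good to about 2 mm. A picture is of the moment at which its call begins: read the wrist's pose just before it. calibration takes no time and is no camera call.
- env.sign_off(): hands the job in; it is judged then, once.
The state is a dict: "time_s": time; "qpos": joint angles; "joint_velocities": joint speeds; "effort": joint torques, N m; "tool_pos": TCP position; "tool_rot": TCP orientation; "force": force on the tool from outside, world axes, zero at the start; "wrist_torque": the same for the moment, N m; "grip_width": finger opening in m; "grasp_force": force on a finger pad.
Only numpy, scipy, OpenCV 4.12 (cv2) and the standard library are available. Lean on these libraries where they do the work, as an engineer would, in place of code of your own. Each camera call takes 0.05 s, during which the arm holds its last target. There are 200 camera calls.

## Working session

There is one attempt and no reset: what is moved stays moved. The work goes in short steps, Python scripts to look and compute and a tool call to move; the robot and the scene stay as the last step left them, time stands still between calls to the robot, and variables do not carry over. Pictures are saved under pics/ and viewed, at most 10 in all, crops included, and the job is handed in when it is done.

Besides the shell and the picture viewer there is one more tool, called after "Call:" in YAML: its name, and indented under it one key for each argument. arm_command: Moves the arm, as the interface text tells. Its arguments: {"type":"object","properties":{"series":{"type":"string"},"squeeze":{"type":"number"}},"required":["series"]}

```bash
mkdir -p pics; ls
python3 - <<'E'
from cell import telemetry, cams, env
import cv2
for n in ("scene","top"):
    im=cams.read_camera(n); cv2.imwrite(f"pics/{n}0.png",im)
    c=cams.calibration(n); print(n,c)
o=telemetry.get_obs(); print(o)
print(cams.calibration("wrist"))
E
```

```text
pics
scene {'K': array([[432.45812561,   0.        , 277.69053262],
       [  0.        , 432.45812561, 209.44933298],
       [  0.        ,   0.        ,   1.        ]]), 'dist': array([0.00918196, 0.        , 0.        , 0.        , 0.        ]), 'origin': array([ 1.04089741, -0.10864784,  1.04095876]), 'rotation': array([-147.58948367,   -0.43304018,   82.01952112])}
top {'K': array([[459.91941386,   0.        , 280.35341107],
       [  0.        , 459.91941386, 208.34665238],
       [  0.        ,   0.        ,   1.        ]]), 'dist': array([0.02031979, 0.        , 0.        , 0.        , 0.        ]), 'origin': array([ 0.24601778, -0.05250981,  1.32910079]), 'rotation': array([-1.66294755e+02,  4.20025195e-02, -8.69789287e+01])}
{'time_s': 0.1, 'qpos': array([-62.67668883,  18.43284935,  -4.01377379,  83.16831333,
         1.29386269,  78.54048177,  -3.26139347]), 'joint_velocities': array([-0.0076838 , -0.06767535, -0.00095235, -0.13923365, -0.01834726,
        0.0761715 , -0.03611228]), 'effort': array([-6.24492004e-04, -4.92576027e+01, -4.05736780e-01, -3.13398600e+01,
     
[... 256 characters left out ...]
 array([-0.02504136, -0.02082308,  0.03368676]), 'grasp_force': 0.0, 'grip_width': 0.08685016957130881}
{'K': array([[371.02084193,   0.        , 275.06355875],
       [  0.        , 371.02084193, 211.52848457],
       [  0.        ,   0.        ,   1.        ]]), 'dist': array([-0.10365863,  0.        ,  0.        ,  0.        ,  0.        ]), 'hand_eye': array([[-3.91186818e-04, -9.63441128e-01, -2.67919838e-01,
         7.37143773e-02],
       [ 9.99999861e-01, -4.71884478e-04,  2.36810197e-04,
         7.54579277e-04],
       [-3.54579896e-04, -2.67919708e-01,  9.63441179e-01,
        -1.61278734e-01],
       [ 0.00000000e+00,  0.00000000e+00,  0.00000000e+00,
         1.00000000e+00]])}
```

View pics/scene0.png

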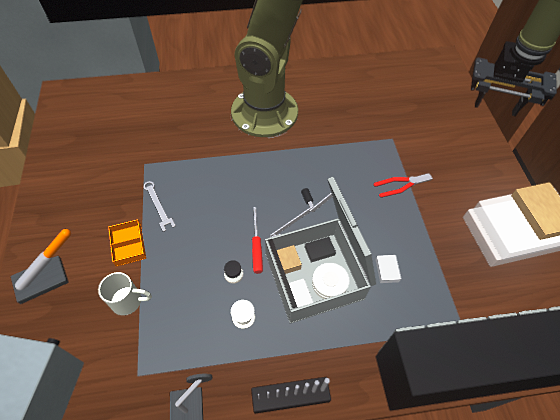

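View pics/top0.png

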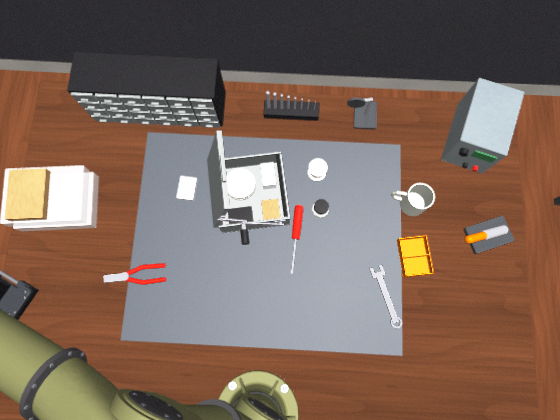

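The scene picture shows the open case (about 320,270), its lid on the right, and the black knob at (307,198). In the top picture the knob is at (245,234) and the case rim spans about (217–289, 155–230). Next I'll take closer crops.

```bash
cat > h.py <<'E'
import numpy as np, cv2
from scipy.spatial.transform import Rotation as R
from cell import telemetry, cams, env
def rot(r): return R.from_euler('xyz',r,degrees=True).as_matrix()
def cam(n):
    c=cams.calibration(n)
    if n=="wrist":
        o=telemetry.get_obs(); T=np.eye(4); T[:3,:3]=rot(o['tool_rot']); T[:3,3]=o['tool_pos']
        M=T@c['hand_eye']; return c['K'],c['dist'],M[:3,3],M[:3,:3]
    return c['K'],c['dist'],np.array(c['origin']),rot(c['rotation'])
def ray(C,uv):
    p=cv2.undistortPoints(np.array([[uv]],float),C[0],C[1])[0,0]
    d=C[3]@np.array([p[0],p[1],1]); return C[2],d/np.linalg.norm(d)
def onz(C,uv,z):
    o,d=ray(C,uv); return o+d*(z-o[2])/d[2]
def tri(Ca,ua,Cb,ub):
    (a,d),(b,e)=ray(Ca,ua),ray(Cb,ub)
    s=np.linalg.lstsq(np.c_[d,-e],b-a,rcond=None)[0]
    p,q=a+s[0]*d,b+s[1]*e; return (p+q)/2,np.linalg.norm(p-q)
def proj(C,P):
    return cv2.projectPoints(np.atleast_2d(P).astype(float),cv2.Rodrigues(C[3].T)[0],-C[3].T@C[2],C[0],C[1])[0][:,0]
E
python3 - <<'E'
from h import *
S,T=cam("scene"),cam("top")
print(proj(S,[0,0,0]),proj(T,[0,0,0]))
print("knob",tri(S,(307.5,198),T,(245,235)))
a=cv2.imread("pics/scene0.png")[165:325,225:405]; b=cv2.imread("pics/top0.png")[125:255,200:340]
a=cv2.resize(a,None,fx=2.2,fy=2.2,interpolation=2)  # 396x352
b=cv2.resize(b,None,fx=2.8,fy=2.8,interpolation=2)
H=max(a.shape[0],b.shape[0]); f=lambda m: np.pad(m,((0,H-m.shape[0]),(0,0),(0,0)))
m=np.hstack([f(a),f(b)]); print(a.shape,b.shape); cv2.imwrite("pics/crop1.png",m)
E
```

```text
[[264.22638732 111.67689865]] [[256.23709438 414.55636785]]
knob (array([0.45741663, 0.0532445 , 0.14887713]), np.float64(0.0030997562512524997))
(352, 396, 3) (364, 392, 3)
```

View pics/crop1.png

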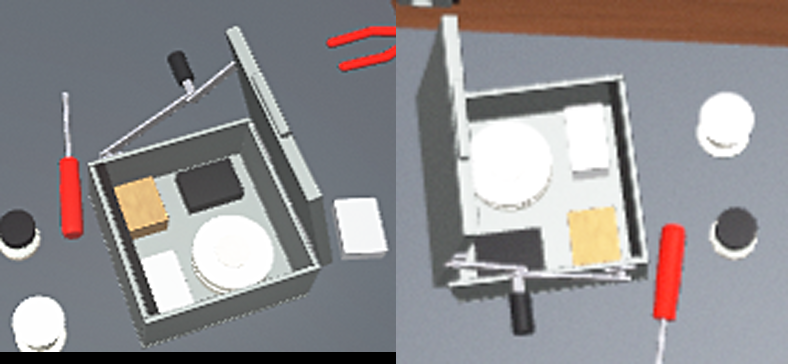

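The crop shows the rim corners clearly in both views, with the knob on the robot side. The screwdriver, jar and spool lie on the -y side. Now I'll fit the case pose.

Run:
```python
from h import *
S,T=cam("scene"),cam("top")
s=np.array([(92,163),(147,318),(320,265)])/2.2+[225,165]
t=np.array([(252,262),(226,77),(69,95),(54,285)])/2.8+[200,125]
L=np.array([(-.1,-.1),(.1,-.1),(.1,.1),(-.1,.1)])
Ps=[onz(S,u,.085)[:2] for u in s]; Pt=[onz(T,u,.085)[:2] for u in t]
print(np.round(Ps,4),np.round(Pt,4))
def fit(l,p):
    p=np.array(p); lc,pc=l.mean(0),p.mean(0); H=(l-lc).T@(p-pc)
    y=np.arctan2(H[0,1]-H[1,0],H[0,0]+H[1,1]); c,s_=np.cos(y),np.sin(y); M=np.array([[c,-s_],[s_,c]])
    o=pc-M@lc; return o,y,M,np.round((M@l.T).T+o-p,4)
for l,p in((L[:3],Ps),(L,Pt),(np.r_[L[:3],L],Ps+Pt)): o,y,M,r=fit(l,p); print(o,y,abs(r).max())
W=lambda q: np.r_[M@np.array(q[:2])/1+o,q[2]]
k,_=tri(S,(307.5,198),T,(245,235)); kc=M.T@(k[:2]-o); print("knob case",kc,k[2], "r", np.hypot(kc[1]+.072,k[2]-.073))
print("pivot",W((-.148,-.072,.073)),"hinge",W((0,.1,.085)))
```

```text
[[ 0.5244 -0.0565]
 [ 0.7132 -0.0228]
 [ 0.6804  0.1701]] [[ 0.5212 -0.0638]
 [ 0.7137 -0.028 ]
 [ 0.6858  0.1311]
 [ 0.4879  0.1297]]
[0.60065115 0.05718276] 0.17730933429948834 0.0046
[0.60213058 0.04225384] 0.13178441061870155 0.0235
[0.60172109 0.04896803] 0.15811741970807777 0.0324
knob case [-0.14183096  0.02694521] 0.14887712992521368 r 0.12468958806353925
pivot [ 0.4669044  -0.04543779  0.073     ] hinge [0.58597515 0.14772058 0.085     ]
```

Call:
arm_command:
  series: "0 0 -5 -0.107 0;0 0 -5 -0.107 0;0 0 -5 -0.107 0;0 0 -5 -0.107 0;0 0 0 -0.107 0;0 0 0 -0.107 0;0 0 0 0 0"

```text
time_s: 0.68
tool_pos: [0.2902, 0.5814, 0.2421]
tool_rot: [-180.0, -0.0, -169.6]
force: [0.3, -0.1, -0.2]
grip_width: 0.0869
grasp_force: 0.0
```

Call:
arm_command:
  series: "-2 -20 0 0 0;-4 -30 0 0 0;-4 -30 0 0 0;-4 -30 0 0 0;-4 -30 0 0 0;-4 -30 0 0 0;-4 -30 0 0 0;-4 -30 0 0 0;-4 -30 0 0 0;-4 -30 0 0 0;-4 -30 0 0 0;-4 -30 0 0 0;-4 -30 0 0 0;-4 -30 0 0 0;-4 -30 0 0 0;-4 -30 0 0 0;-4 -30 0 0 0;-4 -30 0 0 0;0 -16 0 0 0;0 0 0 0 0"

```text
time_s: 2.35
tool_pos: [0.457, 0.0523, 0.2425]
tool_rot: [-179.9, -0.0, -170.3]
force: [0.4, -0.1, 0.2]
grip_width: 0.0869
grasp_force: 0.0
```

Run:
```python
from h import *
o=telemetry.get_obs(); print(o['time_s'],o['tool_pos'],o['tool_rot'],o['force'])
C=cam("wrist"); im=cams.read_camera("wrist"); cv2.imwrite("pics/w1.png",im)
print(proj(C,[.4574,.0532,.15]))
```

```text
2.35 [0.4569742  0.05226709 0.24248993] [-1.79944441e+02 -3.43891409e-03 -1.70318255e+02] [ 0.35497269 -0.09078671  0.16611236]
[[275.09480363 215.7743996 ]]
```

View pics/w1.png

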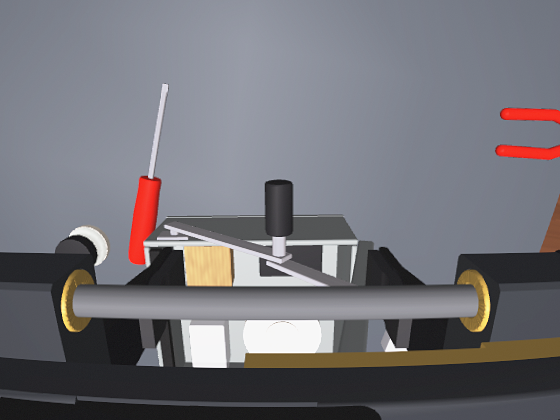

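The wrist view shows the knob silhouette spanning u 265–293, v 181–236, with the stay link inboard of it. The case's -x rim runs nearly level from (165,217) to (343,215).

Run:
```python
from h import *
C=cam("wrist"); 
for uv,z in (((279,182),.15),((279,208),.15),((279,235),.15),((166,217),.085),((343,216),.085),((145,241),.085),((357,241),.085)):
    print(uv,onz(C,uv,z))
```

```text
(279, 182) [0.43231129 0.05463318 0.15      ]
(279, 208) [0.45073065 0.05788595 0.15      ]
(279, 235) [0.47062417 0.06140217 0.15      ]
(166, 217) [ 0.49345966 -0.03746232  0.085     ]
(343, 216) [0.46523704 0.11954871 0.085     ]
(145, 241) [ 0.51998081 -0.05489844  0.085     ]
(357, 241) [0.48635703 0.1375937  0.085     ]
```

Call:
arm_command:
  series: "1 0.7 11.1 0 0;1 0.7 11.1 0 0;1 0.7 11.1 0 0;1 0.7 11.1 0 0;1 0.7 11.1 0 0;1 0.7 11.1 0 0;1 0.7 11.1 0 0;1 0.7 11.1 0 0;1 0.7 11.1 0 0;1 0.7 11.1 0 0;0 0 0 0 0;0 0 0 0 0"
  squeeze: 20

```text
time_s: 3.4
tool_pos: [0.4449, 0.0619, 0.1309]
tool_rot: [-180.0, -0.1, -169.7]
force: [0.6, -0.1, -0.1]
grip_width: 0.0872
grasp_force: 0.0
```

Call:
arm_command:
  series: "0 0 0 0 255;0 0 0 0 255;0 0 0 0 255;0 0 0 0 255;0 0 0 0 255;0 0 0 0 255;0 0 0 0 255;0 0 0 0 255;0 0 0 0 255;0 0 0 0 255"

```text
time_s: 4.23
tool_pos: [0.4462, 0.0574, 0.1314]
tool_rot: [-179.6, 0.0, -169.8]
force: [4.7, -15.3, -1.2]
grip_width: 0.0286
grasp_force: 8.2
```

Call:
arm_command:
  series: "0 0 0 0 255;0 0 0 0 255;0 0 0 0 255;0 0 0 0 255;0 0 0 0 255;0 0 0 0 255"

```text
time_s: 4.73
tool_pos: [0.447, 0.0531, 0.1313]
tool_rot: [-179.3, 0.0, -170.0]
force: [4.2, -19.0, -1.8]
grip_width: 0.0197
grasp_force: 20.0
```

Call:
arm_command:
  series: "0 -3 0 0 255;0 -3 0 0 255;0 -3 0 0 255;0 0 0 0 255;0 0 0 0 255"

```text
time_s: 5.15
tool_pos: [0.447, 0.0529, 0.1315]
tool_rot: [-180.0, 0.0, -169.7]
force: [1.7, -2.8, -0.5]
grip_width: 0.0191
grasp_force: 20.0
```

Call:
arm_command:
  series: "0 -1.8 -2.3 0 255;0 -1.85 -2.25 0 255;0 -1.9 -2.2 0 255;0 -1.95 -2.15 0 255;0 -2 -2.1 0 255;0 -2.05 -2.05 0 255;0 -2.1 -2 0 255;0 -2.15 -1.95 0 255;0 -2.2 -1.9 0 255;0 -2.25 -1.85 0 255;0 0 0 0 255;0 0 0 0 255;0 0 0 0 255"

```text
time_s: 6.23
tool_pos: [0.4504, 0.0339, 0.1531]
tool_rot: [179.9, 0.0, -169.7]
force: [-1.0, 5.8, 0.6]
grip_width: 0.0192
grasp_force: 20.0
```

Call:
arm_command:
  series: "0 0 0 0 120;0 0 0 0 60;0 0 0 0 0;0 0 0 0 0;0 0 0 0 0;0 0 0 0 0;0 0 0 0 0;0 0 -7 0 0;0 0 -15 0 0;0 0 -20 0 0;0 0 -20 0 0;0 0 -20 0 0;0 0 -20 0 0;0 0 -10 0 255;0 0 0 0 255;0 0 0 0 255"

```text
time_s: 7.57
tool_pos: [0.4506, 0.0332, 0.2643]
tool_rot: [180.0, 0.0, -169.7]
force: [-0.9, 0.8, 0.1]
grip_width: 0.0739
grasp_force: 0.0
```

Run:
```python
from h import *
o=telemetry.get_obs(); print(o['time_s'],o['tool_pos'],o['force'])
im=cams.read_camera("scene")
a=cv2.resize(im[110:325,225:425],None,fx=2.6,fy=2.6,interpolation=2); cv2.imwrite("pics/s2.png",a)
```

```text
7.5667 [0.45064589 0.03316483 0.26429592] [-0.89324145  0.83921783  0.09312652]
```

View pics/s2.png

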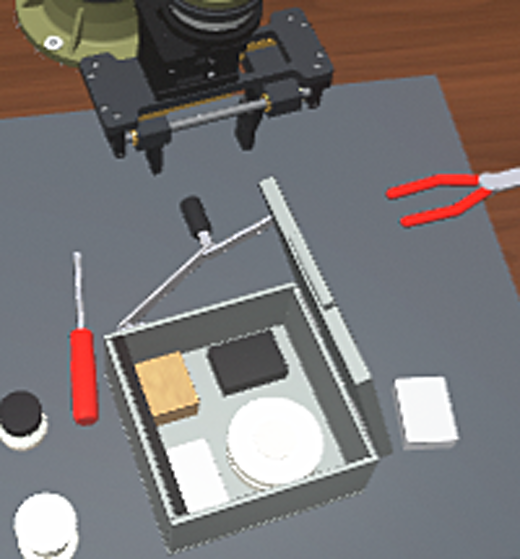

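The knee has been raised above the straight line, so the stay is unlocked, and the knob is free at (195,217) in the crop. Next I'll go around behind the lid with the fingers closed.

Call:
arm_command:
  series: "0 10 0 0 255;0 20 0 0 255;0 25 0 0 255;0 25 0 0 255;0 25 0 0 255;0 19 0 0 255;0 0 0 0 255;0 0 0 0 255;0 0 0 0 255;0 0 0 0 255;-15 0 0 0 255;-22 0 0 0 255;-25 0 0 0 255;-25 0 0 0 255;-25 0 0 0 255;-25 0 0 0 255;-20 0 2 0 255;0 0 2 0 255;0 0 2 0 255;0 0 0 0 255"

```text
time_s: 9.28
tool_pos: [0.5823, 0.1822, 0.2575]
tool_rot: [-180.0, -0.1, -169.8]
force: [0.2, -0.4, 0.2]
grip_width: 0.0006
grasp_force: 0.0
```

Run:
```python
from h import *
o=telemetry.get_obs(); print(o['time_s'],o['tool_pos'],o['force'],o['grip_width'])
im=cams.read_camera("scene")
a=cv2.resize(im[90:325,225:425],None,fx=2.5,fy=2.5,interpolation=2); cv2.imwrite("pics/s3.png",a)
```

```text
9.2833 [0.58232056 0.18216504 0.25750575] [ 0.19450576 -0.38113112  0.1613439 ] 0.0005754473747716959
```

View pics/s3.png

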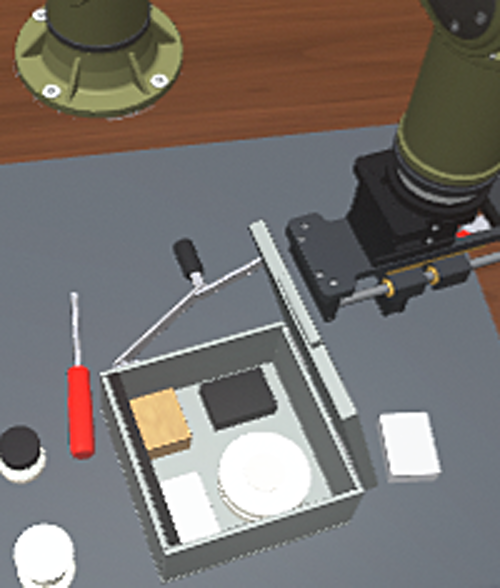

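The closed gripper is behind the lid at mid-width, clear of everything. Next I'll make contact.

Call:
arm_command:
  series: "0 -8 0 0 255;0 -10 0 0 255;0 -8 0 0 255;0 -6 0 0 255;0 -4 0 0 255;0 -3 0 0 255;0 -2 0 0 255;0 0 0 0 255;0 0 0 0 255;0 0 0 0 255"

```text
time_s: 10.17
tool_pos: [0.5902, 0.1434, 0.2583]
tool_rot: [180.0, -0.0, -169.7]
force: [-0.4, -0.2, 0.7]
grip_width: 0.0003
grasp_force: 0.0
```

Run:
```python
import numpy as np
psi=1.38; d=2.72
for c in range(5):
    r=[]
    for k in range(4):
        m=psi-2*d/175.6; r.append(f"{-d*np.sin(m):.1f} {d*np.cos(m):.1f}"); psi-=4*d/175.6
    print(r, round(psi,3))
```

```text
['-2.7 0.6', '-2.6 0.8', '-2.6 0.9', '-2.5 1.1'] 1.132
['-2.4 1.2', '-2.3 1.4', '-2.3 1.5', '-2.2 1.7'] 0.884
['-2.0 1.8', '-1.9 1.9', '-1.8 2.0', '-1.7 2.1'] 0.636
['-1.5 2.2', '-1.4 2.3', '-1.3 2.4', '-1.1 2.5'] 0.389
['-1.0 2.5', '-0.8 2.6', '-0.6 2.6', '-0.5 2.7'] 0.141
```

Call:
arm_command:
  series: "0 -1.5 0 0 255;0 -1.5 0 0 255;0 -1.5 0 0 255;0 -1.5 0 0 255;0 -1.5 0 0 255;0 -1.5 0 0 255;0 0 0 0 255"

```text
time_s: 10.75
tool_pos: [0.592, 0.1334, 0.2583]
tool_rot: [-180.0, 0.0, -169.8]
force: [0.5, -0.3, 1.2]
grip_width: 0.0003
grasp_force: 0.0
```

Call:
arm_command:
  series: "0 -1.5 0 0 255;0 -1.5 0 0 255;0 -1.5 0 0 255;0 -1.5 0 0 255;0 -1.5 0 0 255;0 0 0 0 255"

```text
time_s: 11.25
tool_pos: [0.5933, 0.126, 0.2584]
tool_rot: [-180.0, 0.0, -169.8]
force: [-0.0, -0.9, 0.9]
grip_width: 0.0004
grasp_force: 0.0
```

Call:
arm_command:
  series: "0 -1.5 0 0 255;0 -1.5 0 0 255;0 -1.5 0 0 255;0 -1.5 0 0 255;0 0 0 0 255;0 0 0 0 255"

```text
time_s: 11.75
tool_pos: [0.5941, 0.1218, 0.2583]
tool_rot: [179.9, 0.0, -169.7]
force: [-0.6, 2.5, 0.5]
grip_width: 0.0006
grasp_force: 1.5
```

Contact at 2.5 N. Now I'll lower the lid along the arc.

Call:
arm_command:
  series: "0 -2.7 0.6 0 255;0 -2.7 0.6 0 255;0 -2.7 0.6 0 255;0 -2.7 0.6 0 255;0 -2.6 0.8 0 255;0 -2.6 0.8 0 255;0 -2.6 0.8 0 255;0 -2.6 0.8 0 255;0 -2.6 0.9 0 255;0 -2.6 0.9 0 255;0 -2.6 0.9 0 255;0 -2.6 0.9 0 255;0 -2.5 1.1 0 255;0 -2.5 1.1 0 255;0 -2.5 1.1 0 255;0 -2.5 1.1 0 255"

```text
time_s: 13.08
tool_pos: [0.6011, 0.0826, 0.2444]
tool_rot: [179.8, -0.0, -169.6]
force: [-1.3, 6.1, -0.5]
grip_width: 0.0007
grasp_force: 2.4
```

Call:
arm_command:
  series: "0 -2.4 1.2 0 255;0 -2.4 1.2 0 255;0 -2.4 1.2 0 255;0 -2.4 1.2 0 255;0 -2.3 1.4 0 255;0 -2.3 1.4 0 255;0 -2.3 1.4 0 255;0 -2.3 1.4 0 255;0 -2.3 1.5 0 255;0 -2.3 1.5 0 255;0 -2.3 1.5 0 255;0 -2.3 1.5 0 255;0 -2.2 1.7 0 255;0 -2.2 1.7 0 255;0 -2.2 1.7 0 255;0 -2.2 1.7 0 255"

```text
time_s: 14.42
tool_pos: [0.6082, 0.0442, 0.2215]
tool_rot: [180.0, 0.0, -169.7]
force: [-0.7, 4.9, 0.1]
grip_width: 0.0011
grasp_force: 1.9
```

Run:
```python
from h import *
im=cams.read_camera("scene"); im2=cams.read_camera("wrist")
a=cv2.resize(im[110:310,225:405],(450,500),interpolation=2)
b=cv2.resize(im2,(350,262)); m=np.zeros((500,800,3),np.uint8); m[:,:450]=a; m[:262,450:]=b; cv2.imwrite("pics/s4.png",m)
```

```text
(no output)
```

View pics/s4.png

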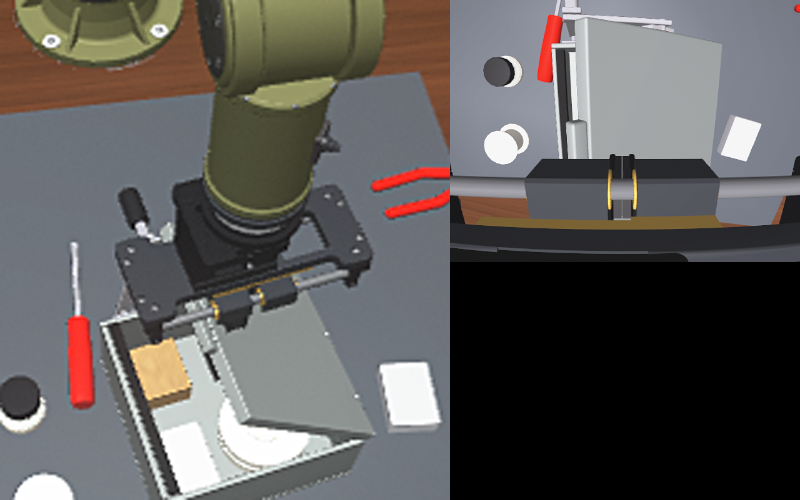

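The lid is at about 45° and following. The stay is folding, with the knob at (132,207) clear of the gripper body. I'll continue.

Call:
arm_command:
  series: "0 -2 1.8 0 255;0 -2 1.8 0 255;0 -2 1.8 0 255;0 -2 1.8 0 255;0 -1.9 1.9 0 255;0 -1.9 1.9 0 255;0 -1.9 1.9 0 255;0 -1.9 1.9 0 255;0 -1.8 2 0 255;0 -1.8 2 0 255;0 -1.8 2 0 255;0 -1.8 2 0 255;0 -1.7 2.1 0 255;0 -1.7 2.1 0 255;0 -1.7 2.1 0 255;0 -1.7 2.1 0 255"

```text
time_s: 15.85
tool_pos: [0.6137, 0.0142, 0.1902]
tool_rot: [-180.0, 0.0, -169.7]
force: [-0.5, 3.4, 1.6]
grip_width: 0.0005
grasp_force: 1.5
```

Call:
arm_command:
  series: "0 -1.5 2.2 0 255;0 -1.5 2.2 0 255;0 -1.5 2.2 0 255;0 -1.5 2.2 0 255;0 -1.4 2.3 0 255;0 -1.4 2.3 0 255;0 -1.4 2.3 0 255;0 -1.4 2.3 0 255;0 -1.3 2.4 0 255;0 -1.3 2.4 0 255;0 -1.3 2.4 0 255;0 -1.3 2.4 0 255;0 0 0 0 255"

```text
time_s: 16.93
tool_pos: [0.6165, -0.003, 0.1622]
tool_rot: [-179.9, -0.0, -169.8]
force: [0.5, 0.2, -0.2]
grip_width: 0.0003
grasp_force: 0.2
```

Call:
arm_command:
  series: "0 -1.1 2.5 0 255;0 -1.1 2.5 0 255;0 -1.1 2.5 0 255;0 0 0 0 255"

```text
time_s: 17.27
tool_pos: [0.6171, -0.0063, 0.1547]
tool_rot: [-179.9, -0.0, -169.8]
force: [-0.5, 0.3, 0.5]
grip_width: 0.0006
grasp_force: 0.1
```

Run:
```python
from h import *
o=telemetry.get_obs(); print(o['time_s'],o['tool_pos'],o['force'],o['grip_width'])
im=cams.read_camera("scene"); im2=cams.read_camera("wrist")
a=cv2.resize(im[110:310,225:405],(450,500),interpolation=2)
b=cv2.resize(im2,(350,262)); m=np.zeros((500,800,3),np.uint8); m[:,:450]=a; m[:262,450:]=b; cv2.imwrite("pics/s5.png",m)
```

```text
17.2667 [ 0.61706616 -0.00631333  0.15466569] [-0.50894439  0.25820103  0.52233107] 0.0005764646234731865
```

View pics/s5.png

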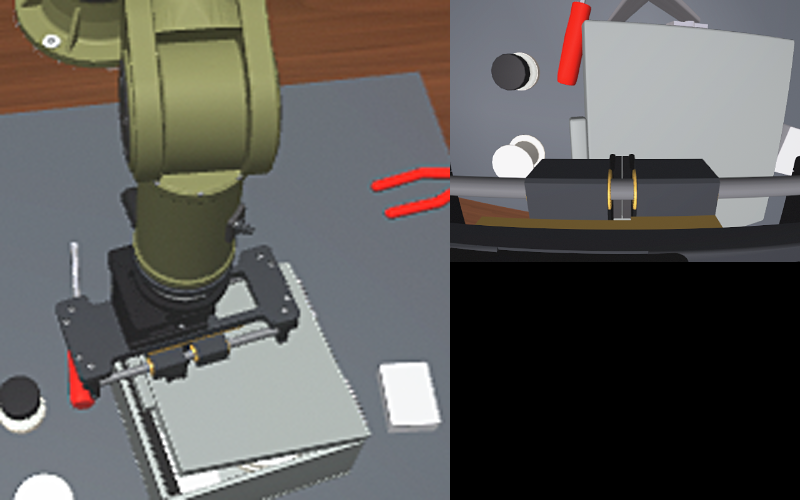

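The lid is nearly shut, ajar by about 0.25 rad, with the tip just above it. I'll slide out toward the free edge and then descend slowly.

Call:
arm_command:
  series: "0 -4 0 0 255;0 -6 0 0 255;0 -6 0 0 255;0 -4 0 0 255;0 0 0 0 255;0 -0.2 1.2 0 255;0 -0.2 1.2 0 255;0 -0.2 1.2 0 255;0 -0.2 1.2 0 255;0 -0.2 1.2 0 255;0 -0.2 1.2 0 255;0 0 0 0 255"

```text
time_s: 18.37
tool_pos: [0.6212, -0.0276, 0.148]
tool_rot: [-179.9, 0.0, -169.8]
force: [-0.5, -4.9, 3.5]
grip_width: 0.0009
grasp_force: 2.3
```

Call:
arm_command:
  series: "0 -1 0 0 255;0 -1 1 0 255;0 -0.4 1.2 0 255;0 -0.4 1.2 0 255;0 -0.4 1.2 0 255;0 -0.4 1.2 0 255;0 -0.3 1.2 0 255;0 -0.3 1.2 0 255;0 -0.3 1.2 0 255;0 -0.3 1.2 0 255;0 -0.3 1.2 0 255;0 0 0 0 255"

```text
time_s: 19.37
tool_pos: [0.6218, -0.0311, 0.1359]
tool_rot: [180.0, -0.0, -169.7]
force: [0.4, -2.4, 1.2]
grip_width: 0.0003
grasp_force: 1.3
```

Call:
arm_command:
  series: "0 -0.3 1.2 0 255;0 -0.3 1.2 0 255;0 -0.3 1.2 0 255;0 -0.3 1.2 0 255;0 -0.2 1.2 0 255;0 -0.2 1.2 0 255;0 -0.2 1.2 0 255;0 -0.2 1.2 0 255;0 -0.2 1.2 0 255;0 -0.2 1.2 0 255;0 -0.1 1.2 0 255;0 -0.1 1.2 0 255;0 -0.1 1.2 0 255;0 -0.1 1.2 0 255;0 0 0 0 255"

```text
time_s: 20.62
tool_pos: [0.6218, -0.0333, 0.1189]
tool_rot: [179.9, -0.1, -169.7]
force: [0.1, -0.7, 2.2]
grip_width: 0.0004
grasp_force: 0.8
```

Continue down at 0.6 mm per row, watching for the seal, which should come at about 0.100–0.107.

Call:
arm_command:
  series: "0 -0.1 0.8 0 255;0 -0.1 0.8 0 255;0 -0.1 0.8 0 255;0 -0.1 0.8 0 255;0 0 0.8 0 255;0 0 0.8 0 255;0 0 0.8 0 255;0 0 0.8 0 255;0 0 0.8 0 255;0 0 0.8 0 255;0 0 0.6 0 255;0 0 0.6 0 255;0 0 0 0 255"

```text
time_s: 21.7
tool_pos: [0.6223, -0.0345, 0.1101]
tool_rot: [-180.0, 0.0, -169.7]
force: [-0.9, -0.1, 0.9]
grip_width: 0.0002
grasp_force: 0.4
```

Call:
arm_command:
  series: "0 0 0.6 0 255;0 0 0.6 0 255;0 0 0.6 0 255;0 0 0.6 0 255;0 0 0.6 0 255;0 0 0.6 0 255;0 0 0 0 255"

```text
time_s: 22.28
tool_pos: [0.6225, -0.0347, 0.1066]
tool_rot: [-180.0, 0.0, -169.7]
force: [-0.4, 0.1, 0.2]
grip_width: 0.0008
grasp_force: 0.4
```

Call:
arm_command:
  series: "0 0 0.6 0 255;0 0 0.6 0 255;0 0 0.6 0 255;0 0 0 0 255;0 0 0 0 255"

```text
time_s: 22.7
tool_pos: [0.6225, -0.0342, 0.1048]
tool_rot: [180.0, 0.0, -169.7]
force: [0.8, -1.2, 0.4]
grip_width: 0.0004
grasp_force: 0.6
```

Call:
arm_command:
  series: "0 0 0.5 0 255;0 0 0.5 0 255;0 0 0.5 0 255;0 0 0.5 0 255;0 0 0 0 255;0 0 0 0 255"

```text
time_s: 23.2
tool_pos: [0.6226, -0.0342, 0.1046]
tool_rot: [180.0, 0.0, -169.7]
force: [-3.4, 0.0, 10.4]
grip_width: 0.0005
grasp_force: 5.0
```

Call:
arm_command:
  series: "0 0 0.4 0 255;0 0 0 0 255;0 0 0 0 255"

```text
time_s: 23.45
tool_pos: [0.6226, -0.0342, 0.1046]
tool_rot: [180.0, 0.1, -169.7]
force: [-5.2, -0.2, 11.6]
grip_width: 0.0003
grasp_force: 5.9
```

Call:
arm_command:
  series: "0 0 0.15 0 255;0 0 0 0 255;0 0 0 0 255;0 0 0 0 255;0 0 0 0 255;0 0 0 0 255;0 0 0 0 255;0 0 0 0 255"

```text
time_s: 24.12
tool_pos: [0.6226, -0.0342, 0.1045]
tool_rot: [180.0, 0.1, -169.7]
force: [-5.0, -1.1, 14.1]
grip_width: 0.0006
grasp_force: 6.2
```

Call:
arm_command:
  series: "0 0 0 0 255;0 0 0 0 255;0 0 0 0 255;0 0 0 0 255;0 0 0 0 255;0 0 0 0 255;0 0 0 0 255"

```text
time_s: 24.7
tool_pos: [0.6226, -0.0342, 0.1046]
tool_rot: [180.0, 0.1, -169.7]
force: [-4.6, -0.2, 12.6]
grip_width: 0.0003
grasp_force: 6.2
```

Call:
arm_command:
  series: "0 0 -0.8 0 255;0 0 -0.8 0 255;0 0 -1 0 255;0 0 -2 0 255;0 0 -6 0 255;0 0 -15 0 255;0 0 -25 0 255;0 0 -30 0 255;0 0 -30 0 255;0 0 -30 0 255;0 0 -30 0 255;0 0 -20 0 255;0 0 0 0 255;0 0 0 0 255"

```text
time_s: 25.87
tool_pos: [0.623, -0.0343, 0.2943]
tool_rot: [-180.0, 0.2, -169.7]
force: [-0.1, -0.5, -0.9]
grip_width: 0.0004
grasp_force: 0.0
```

Run:
```python
from h import *
o=telemetry.get_obs(); print(o['time_s'],o['tool_pos'],o['force'])
im=cams.read_camera("scene"); im2=cams.read_camera("wrist")
a=cv2.resize(im[110:330,215:413],(450,500),interpolation=2)
b=cv2.resize(im2,(350,262)); m=np.zeros((500,800,3),np.uint8); m[:,:450]=a; m[:262,450:]=b; cv2.imwrite("pics/s6.png",m)
```

```text
25.8667 [ 0.6229576  -0.03427749  0.29427507] [-0.11959493 -0.50767699 -0.94027117]
```

View pics/s6.png

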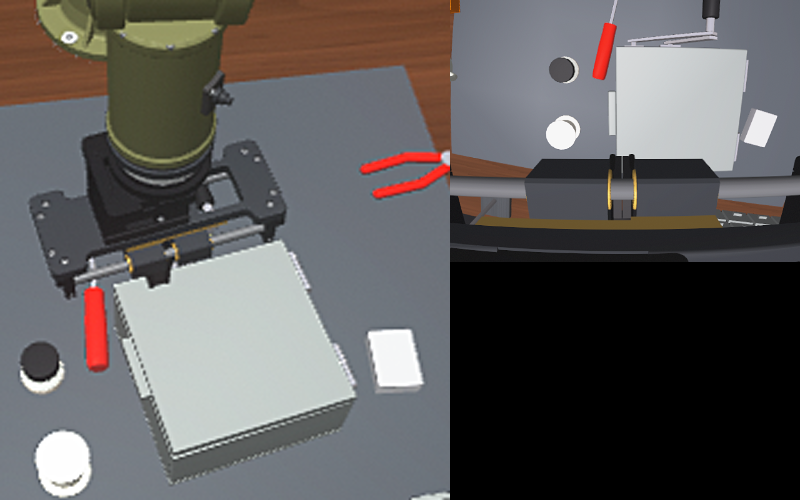

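The lid is shut flat on the case, the stay is folded on the -x side, and the robot is clear. The neighbouring things look undisturbed.

```bash
python3 -c "
from cell import env
print(env.sign_off())"
```

```text
the job is handed in; nothing more can be done
None
```

The case is shut and handed in: the stay was unlocked, the lid lowered slowly, its free edge pressed onto the seal at about 10–14 N for about 1.5 s, then released, with nothing else on the bench touched.

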